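# Set the declutching regulator dial to its marker and lock it

### The job

Set the oxygen regulator test stand to its yellow marker: push the black crank wheel down by its blue knob until it grips the dial below, and keep it pressed gently - enough to carry the dial, never so hard that the clutch is overloaded - while you turn it anticlockwise until the red pointer on the dial's far rim stands at the yellow marker. Then let the wheel spring up clear of the dial, and throw the red-tipped lock lever fully over to the far side. Move the dial only through the wheel, leave the marker where it is, and do not disturb the other things on the counter.

Things in the scene. Friction and masses are not known exactly. Their poses are not given: they have to be found in the camera images.
- stand: Test stand fixed to the counter: grey plinth 250 x 340 x 30 mm (its y from -130 to +210 mm) with drum, dial and wheel above. Origin on the counter under the upright dial axis; x points to the far side with the white scale arc (93 to 113 mm from the axis, top 74 mm above the counter), y to the left, where the lock lever is.
- wheel: Black crank wheel with a steel rim, 120 mm across, 14 mm thick, above the dial on the same upright axis. Origin on the axis at its underside, 94 mm above the counter at rest; the blue knob stands on it 42 mm from the axis, towards its own -x. It turns freely and endlessly until pressed on the dial, then slips on it below about 5 N; over 15 N between wheel and dial overloads the clutch.
- stem (a joint): How far the wheel is pressed down against its lifting spring, m (0 at rest, 3 N; 0.15 N more per mm). After a free play of 4 to 16 mm, different each time and not to be seen (worn lining under the wheel), it meets the dial; from there each further mm takes about 6 N. A push on the knob of 12 to 16 N in all does well; below 10 N it may slip, above 18 N it may overload.
- knob_top (a point): Centre of the top of the blue crank knob, an upright cylinder 26 mm across and 38 mm high on the wheel (top 146 mm above the counter at rest). The knob spins freely about its own upright axis, so it can be gripped from above and led round without turning the hand.
- dial: The cream dial disc, 170 mm across and 8 mm thick, under the wheel, with a thin upright collar of 135 mm (top 86 mm above the counter) round the clutch. Origin on the axis at its underside (66 mm above the counter), x axis towards its red pointer. Stiff to turn (0.2 N m, about 5 N at the knob) and stays where it is left. The robot must not touch it.
- pointer (a point): Tip of the red pointer on the dial, 86.5 mm from the axis, 78 mm above the counter. A red bar 18 x 6 x 8 mm lying radially on the rim, on the side away from the robot. It starts to the right of the marker seen from the robot: the turn is anticlockwise from above, 0.4 to 1.65 rad.
- mark (a point): Point of the yellow marker clip on the scale arc, 86.5 mm from the axis: it coincides with the pointer's tip, seen from above, when the dial is set. The clip is 12 mm wide, at 87 to 115 mm from the axis, top about 84 mm above the counter.
- lock (a joint): The lock lever, in rad: 0 leaning to the near side (stand's -x) as at the start, 1.0 fully over to the far side (stand's +x). It stays where it is left and takes about 1 N at the tip.
- lock_tip (a point): Centre of the lever's red ball, 26 mm across, at the end of a 10 mm rod 80 mm long, which swings about an axis along the stand's y, 52 mm above the counter and at x = 20, y = 160 mm of the stand. The ball is 122 mm above the counter at both ends of its swing and moves 77 mm from end to end.
- bowl: Bystander: tarnished brass bowl, 140 mm across, 50 mm high; origin under its centre.
- mortar: Bystander: white porcelain pill mortar, 104 mm across, 60 mm high; origin under its centre.
- bottle_a: Bystander: green glass medicine bottle, 54 mm across, 130 mm high; origin under its centre.
- bottle_b: Bystander: the second green glass bottle, same size; origin under its centre.
- otoscope: Bystander: cream otoscope handle lying on the counter, about 150 mm long along its x, 28 mm high; origin under its middle.

How it is judged (in metres and radians):
On the way, in this order (a step that is already met when the one before it is completed fails the run):
1. the wheel is pressed down until it grips the dial (contact force between wheel and dial above 3 N), for 0.2 s.
2. the pointer stands at the yellow marker and the wheel has been let up clear of the dial, before the lever is thrown (horizontal distance between pointer and mark below 0.004 m and contact force between wheel and dial below 0.3 N and value of joint lock below 0.5 rad), for 0.2 s.
3. the lock lever is thrown over (value of joint lock above 0.85 rad), for 0.2 s.
At the end, for the whole second after the job is handed in: The pointer's tip is within 4 mm of the marker's point seen from above and the dial is still, the wheel no longer presses on the dial, and the lock lever is over to the far side (above 0.85 rad) (horizontal distance between pointer and mark below 0.004 m and contact force between wheel and dial below 0.3 N and value of joint lock above 0.85 rad and angular speed of dial below 0.05 rad/s); the robot touches nothing.
It fails at once if the wheel is pressed on the dial with more than 15 N (clutch overloaded) (contact force between wheel and dial above 15 N).
It fails at once if the robot touches the dial or its pointer (contact force between any of the fingers, the arm and dial above 0.5 N).
It fails at once if the marker is pushed along by more than 3 mm (distance of mark from where it was at the start of the episode above 0.003 m).
It fails at once if a bystander is shifted by more than 20 mm (distance of any of bowl, mortar, bottle_a, bottle_b, otoscope from where it was at the start of the episode above 0.02 m).
It fails at once if a bottle is tipped (angle between any of bottle_a, bottle_b's own z axis and vertical above 0.3 rad).
It also fails if it takes over 56 s, if anything falls off the work surface, if the arm or the gripper's body presses on something with over 40 N, if the wrist force passes 120 N, or if a joint passes its speed limit or range.

### The arm

A 6-joint arm with a two-finger parallel gripper is mounted at the origin on the work surface. World frame = base frame: x ahead of the robot, y to its left, z up, the work surface at z = 0. Lengths are in mm, angles in rad, forces in N, time in s.
With the tool pointing down it reaches from about 300 to 775 mm from the base axis. Payload 14.6 kg.
Tool frame: the origin (TCP) lies on the centre line of the jaws, within the pads' length; the fingertips stand 19 mm ahead of it and the grasp point (between the pads) is the TCP (bot.tip_reach is the distance from the TCP to the fingertips, in mm); z points along the fingers, y is the line along which they close (so a half turn about z gives the same grasp; the last joint's range is limited). The gripper opens to 85 mm and grips with 20 to 120 N. Pads are 22 mm wide; open, the fingers measure 114 mm over their backs; the gripper's body (76 mm by 85 mm) begins 54 mm behind the grasp point. The pads swing forward as they close: fully open they stand 13 mm farther back than shut.
Start: joints at [1.274, 0.3, 1.521, -0, 1.321, -0.067], TCP at [125.279, 535.532, 250.281] pointing down, gripper open.
Joint ranges: [-3.03, 3.03], [-0.79, 2.21], [0.23, 2.52], [-1.04, 4.18], [0, 3.07], [-2.55, 2.55]. Speed limits (rad/s): [2.22, 2.22, 2.57, 3.14, 3.14, 3.14].

### API

Orientations are given as a unit quaternion [w, x, y, z].
In Python, from rig import bot gives the robot as it stands. Calls block until the motion is done:
- bot.move_to(position, orientation): joint-space move of the TCP to a pose.
- bot.servo_line(position, attitude=None, speed=150, until_force=None): straight line of the TCP; attitude=None keeps the orientation; speed is the mean speed in mm/s. With until_force (N) it stops when the force on the tool has changed by that much, and returns True; else False.
- bot.move_joints(angles): joint-space move.
- bot.move_gripper(opening, grip_force=None): finger opening in mm; grip_force is the grip in N (None keeps the last); returns when the fingers have stopped.
- bot.dwell(seconds).
- bot.ik(position, orientation): joint angles nearest the present ones, or None.
- bot.read_state(): the state.
- bot.read_camera(name): name is "scene" or "top" or "wrist"; returns a dict with "image" (384x512x3 uint8, blue, green, red), "depth" (384x512 float32, mm along the optical axis (not along the pixel's ray), 0 where there is no reading), "fovy" (degrees; the focal length in pixels is half the picture's height over the tangent of half this angle, whatever the lens; pixels are square), "cx", "cy" (the principal point, pixels), "eye" and "attitude" of the camera in the world; the wrist camera has in their place "mount" (4x4, takes a point from camera to tool coordinates, whose origin is the TCP and whose axes are the flange's). Camera axes: x right, y down, z forward; pixel columns grow to the right and rows downward; lengths in mm; the calibration is good to about 2 mm. A picture is of the moment at which its call begins: read the wrist's pose just before it.
A pose or a line that the arm cannot do raises bot.MotionError and nothing moves.
- bot.finish_job(): hands the job in; it is judged then, once.
The state is a dict: "clock": time; "joint_positions": joint angles; "qvel": joint speeds; "effort": joint torques, N m; "ee_pos": TCP position; "tool_rot": TCP orientation; "ft_force": force on the tool from outside, world axes, zero at the start; "moment": the same for the moment, N m; "grip_width": finger opening in mm; "grip_force": force on a finger pad.
Only numpy, scipy, OpenCV 4.12 (cv2) and the standard library are available. Lean on these libraries where they do the work, as an engineer would, in place of code of your own. Each camera call takes 0.05 s, during which the arm holds its last target. There are 200 camera calls.

## Working session

There is one attempt and no reset: what is moved stays moved. The work goes in short steps, each a Python script; the robot and the scene stay as the last script left them, time stands still between calls to the robot, and variables do not carry over. Pictures are saved under pics/ and viewed, at most 10 in all, crops included, and the job is handed in when it is done.

```bash
ls; mkdir -p pics; cat > h.py <<'E'
import numpy as np,cv2
from rig import bot
from scipy.spatial.transform import Rotation as R
def rot(q): return R.from_quat([q[1],q[2],q[3],q[0]]).as_matrix()
def cam(name):
    c=bot.read_camera(name); 
    h=c["image"].shape[0]; c["f"]=h/2/np.tan(np.radians(c["fovy"])/2); return c
def plane(c,uv,z):
    uv=np.atleast_2d(uv).astype(float)
    a=np.array(c["attitude"]); Rm=rot(a) if a.size==4 else a
    d=np.c_[(uv[:,0]-c["cx"])/c["f"],(uv[:,1]-c["cy"])/c["f"],np.ones(len(uv))]@Rm.T
    e=np.array(c["eye"]); return e+d*((z-e[2])/d[:,2])[:,None]
E
python3 - <<'E'
from h import *
c=cam("top");s=cam("scene")
for n,k in(("top",c),("scene",s)):
    cv2.imwrite(f"pics/{n}0.png",k["image"]); print(n,k["f"],k["cx"],k["cy"],k["eye"],k["attitude"])
    np.savez(f"{n}.npz",**{a:k[a] for a in("image","depth")})
print(bot.read_state())
E
```

```text
pics
top 381.8683795623224 261.2469250027354 185.99968391970484 [ 433.74326793   11.21928907 1473.67565965] [ 0.02071592 -0.70339156  0.71038908 -0.01259043]
scene 493.4425282286719 257.4307281976411 192.45500300451582 [1187.90657256  581.60612563 1327.79703311] [-0.13069042  0.40748326  0.85752003 -0.2855465 ]
{'clock': 0.1, 'joint_positions': array([ 1.27440883e+00,  3.00431438e-01,  1.52153902e+00,  2.71053255e-05,
        1.32072946e+00, -6.65895060e-02]), 'qvel': array([-0.00081707, -0.00045694, -0.0021781 ,  0.00090967,  0.00020778,
       -0.00131592]), 'effort': array([ 4.21752222e-03, -5.44367230e+01, -3.62373698e+01,  1.42752651e-04,
        2.96662663e-03,  5.82324060e-05]), 'ee_pos': array([125.21152212, 535.34938511, 249.76086   ]), 'tool_rot': array([-1.12840936e-04,  1.14649670e-01,  9.93405832e-01, -5.42170286e-04]), 'ft_force': array([-0.0962798 ,  0.05541993, -0.18346272]), 'moment': array([-0.00700209, -0.04394715, -0.00270789]), 'grip_force': 0.0, 'grip_width': 85.22446217990324}
```

View pics/top0.png

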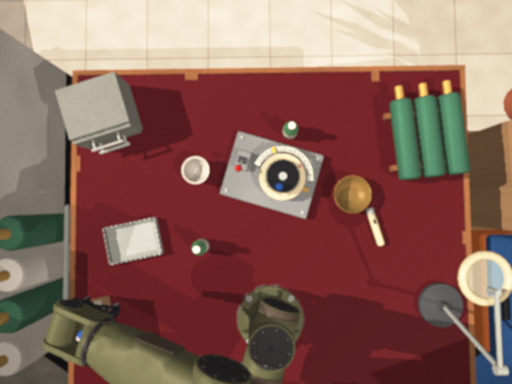

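View pics/scene0.png

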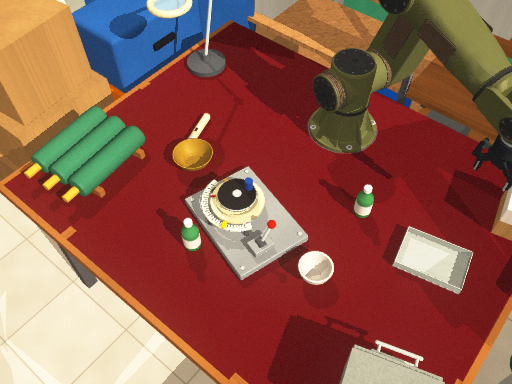

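The top view shows the stand around (275,175): blue knob about (279,186), red ball about (238,168), yellow marker about (274,151) and the bowl on its right. The pointer must be near (305,188). I'll take rough values from masks, then go over the stand with the wrist camera.

```bash
cat >> h.py <<'E'
RNG={"blue":((100,120,60),(130,255,255)),"yellow":((22,130,120),(34,255,255)),"red":((0,150,110),(6,255,255)),"orange":((7,120,110),(18,255,255))}
def blobs(img,col,box,amin=3):
    hsv=cv2.cvtColor(img,cv2.COLOR_BGR2HSV); m=cv2.inRange(hsv,*map(np.array,RNG[col]))
    k=np.zeros_like(m);x0,y0,x1,y1=box;k[y0:y1,x0:x1]=m[y0:y1,x0:x1]
    n,l,s,c=cv2.connectedComponentsWithStats(k); return [(c[i].round(1).tolist(),int(s[i,4])) for i in range(1,n) if s[i,4]>=amin]
E
python3 - <<'E'
from h import *
c=cam("top");im=c["image"]
Z={"blue":146,"yellow":84,"red":122,"orange":78}
for k in RNG:
    for b,a in blobs(im,k,(215,128,330,222)): print(k,b,a,plane(c,b,Z[k])[0].round(1))
print(bot.read_camera("wrist")["mount"])
cv2.imwrite("pics/top1.png",cv2.resize(im[125:225,210:335],None,fx=6,fy=6,interpolation=cv2.INTER_CUBIC))
E
```

```text
blue [278.7, 186.2] 54 [495.1 -34.5 146. ]
yellow [273.5, 149.4] 14 [632.9 -19.2  84. ]
red [237.6, 167.8] 23 [563.2 109.9 122. ]
orange [304.8, 189.2] 23 [ 486.3 -132.    78. ]
[[-8.95735220e-05 -9.57869402e-01 -2.87204111e-01  7.20371672e+01]
 [ 9.99999977e-01 -1.42234266e-04  1.62491863e-04 -4.42348703e-01]
 [-1.96496250e-04 -2.87204090e-01  9.57869392e-01 -1.22909496e+02]
 [ 0.00000000e+00  0.00000000e+00  0.00000000e+00  1.00000000e+00]]
```

View pics/top1.png

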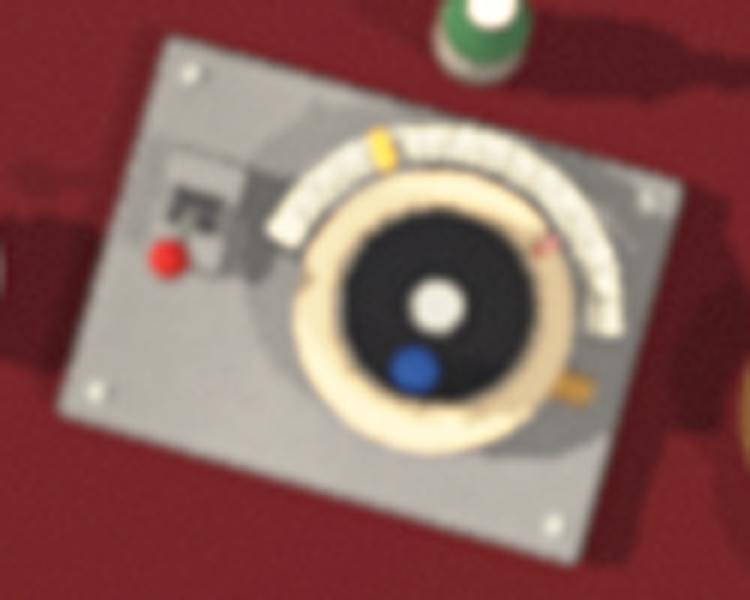

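```bash
cat >> h.py <<'E'
def wcam():
    st=bot.read_state(); c=cam("wrist"); T=np.array(c["mount"]); Rt=rot(st["tool_rot"])
    c["attitude"]=Rt@T[:3,:3]; c["eye"]=np.array(st["ee_pos"])+Rt@T[:3,3]; return c
E
python3 - <<'E'
from h import *
bot.move_to([430,-45,360],[0,0,1,0])
bot.dwell(0.3)
c=wcam();print(c["eye"],c["f"],c["cx"],c["cy"],bot.read_state()["clock"]);im=c["image"]
cv2.imwrite("pics/w0.png",im)
Z={"blue":146,"yellow":84,"red":78,"orange":78}
for k in Z:
    for b,a in blobs(im,k,(0,0,512,384),15): print(k,b,a,plane(c,b,Z[k])[0].round(1))
E
```

```text
[357.87906257 -45.54603711 482.86942477] 268.02259412247224 252.6669888602538 190.93785468223984 2.9167
blue [260.1, 212.7] 410 [489.4 -35.4 146. ]
yellow [265.7, 272.3] 26 [622.6 -23.1  84. ]
red [107.9, 189.7] 194 [ 477.3 -273.3   78. ]
red [31.5, 227.9] 53 [ 542.8 -409.1   78. ]
red [93.4, 365.3] 82 [ 835.8 -357.2   78. ]
red [411.0, 367.0] 47 [840.2 265.7  78. ]
orange [98.1, 177.1] 4110 [ 456.9 -285.4   78. ]
orange [200.9, 186.7] 38 [ 472.3 -126.6   78. ]
orange [197.8, 194.1] 28 [ 484.5 -132.2   78. ]
orange [24.3, 225.8] 362 [ 539. -420.   78.]
orange [94.5, 371.3] 461 [ 851.2 -357.7   78. ]
orange [406.0, 372.0] 468 [853.1 258.   78. ]
```

View pics/w0.png

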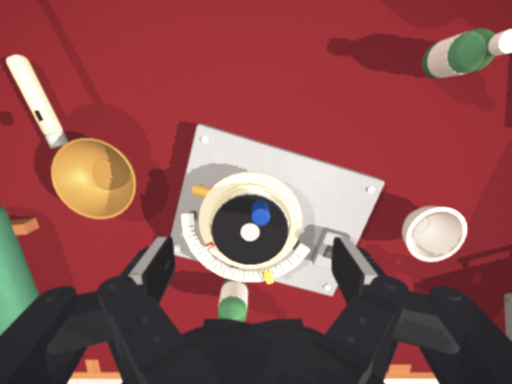

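The wrist view is flipped (robot side up): knob (260,213), hub (250,232), pointer (209,244), yellow clip (267,275). I'll take a closer view and fit the axis from depth.

```bash
cat >> h.py <<'E'
from scipy.optimize import least_squares
def cloud(c):
    v,u=np.mgrid[0:384,0:512]; d=c["depth"]
    P=np.stack([(u-c["cx"])/c["f"]*d,(v-c["cy"])/c["f"]*d,d],-1)
    return P@np.array(c["attitude"]).T+np.array(c["eye"])
def circ(P):
    s=least_squares(lambda p:np.hypot(P[:,0]-p[0],P[:,1]-p[1])-p[2],[*P.mean(0)[:2],60],loss="soft_l1"); return s.x
def measure(c,ax):
    "points of the dial pointer and the marker clip by colour inside annuli round the axis"
    im=c["image"].astype(int);hsv=cv2.cvtColor(c["image"],cv2.COLOR_BGR2HSV);v,u=np.mgrid[0:384,0:512];uv=np.c_[u.ravel(),v.ravel()]
    out={}
    for n,z,lo,hi,m in(("ptr",78,64,89,((hsv[...,0]<8)|(hsv[...,0]>172))&(hsv[...,1]>110)&(hsv[...,2]>70)),("mark",84,84,118,(abs(hsv[...,0].astype(int)-27)<6)&(hsv[...,1]>120))):
        P=plane(c,uv,z)[:,:2]-ax; r=np.hypot(*P.T); k=(r>lo)&(r<hi)&m.ravel(); Q=P[k]
        a=np.arctan2(*Q.mean(0)[::-1]); out[n]=(np.degrees(a).round(2),int(k.sum()),r[k].min().round(1),r[k].max().round(1),uv[k].mean(0).round(1))
    return out
E
python3 - <<'E'
from h import *
bot.move_to([560,-50,200],[0,0,1,0]); bot.dwell(0.4)
c=wcam();cv2.imwrite("pics/w1.png",c["image"]);P=cloud(c)
import pickle;pickle.dump({k:c[k] for k in("image","depth","eye","attitude","f","cx","cy")},open("w1.pkl","wb"))
g=np.array([533,-51])
r=np.hypot(P[...,0]-g[0],P[...,1]-g[1])
for n,lo,hi,R0 in(("wheel",102,116,75),("dial",70,79,92),("knob",138,152,70)):
    k=(P[...,2]>lo)&(P[...,2]<hi)&(r<R0)&(c["depth"]>0)
    Q=P[k]; 
    cnts=max(cv2.findContours(k.astype(np.uint8),cv2.RETR_EXTERNAL,cv2.CHAIN_APPROX_NONE)[0],key=len)[:,0]
    E=P[cnts[:,1],cnts[:,0]]
    print(n,k.sum(),np.median(Q[:,2]),circ(E),Q.mean(0))
for b,a in blobs(c["image"],"blue",(0,0,512,384),50): print("blue",b,a,plane(c,b,146))
print(bot.read_state()["ee_pos"])
for ax in ([533,-51],[530,-49]): print(measure(c,np.array(ax)))
E
```

```text
wheel 14984 107.22568182803204 [533.99635827 -50.27263943  59.60000296] [533.34851687 -51.68118661 107.18277796]
dial 7873 73.215841233233 [534.45647969 -49.89907774  82.41304482] [514.87959456 -49.51342482  73.25904626]
knob 1220 145.0428602362686 [495.87041046 -35.43147475  12.3734821 ] [495.64362431 -35.52014852 144.92705963]
blue [276.3, 123.3] 1285 [[495.70798493 -35.48831883 146.        ]]
[559.97305788 -50.0252768  200.40178239]
{'ptr': (np.float64(-59.21), 58, np.float64(71.5), np.float64(86.5), array([183.4, 202. ])), 'mark': (np.float64(17.83), 220, np.float64(88.3), np.float64(115.7), array([283.7, 259. ]))}
{'ptr': (np.float64(-58.06), 56, np.float64(74.8), np.float64(88.9), array([183.7, 201.9])), 'mark': (np.float64(16.3), 220, np.float64(90.6), np.float64(118.0), array([283.7, 259. ]))}
```

View pics/w1.png

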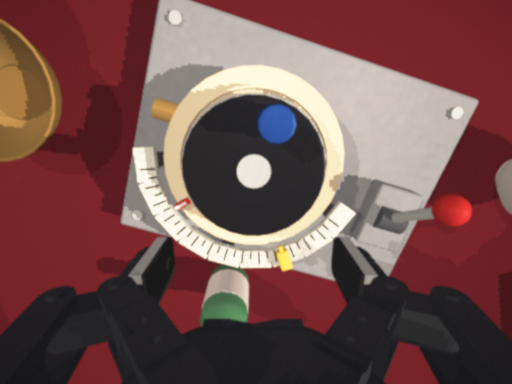

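Axis is about (534,-50), knob (495.8,-35.4), and the turn is about 77°. Next I grip the knob and press down to the dial under force control.

```bash
cat >> h.py <<'E'
AX=np.array([534.1,-50.2])
def q(yaw): x,y,z,w=(R.from_euler("z",yaw)*R.from_quat([0,1,0,0])).as_quat(); return [w,x,y,z]
def fz(n=4):
    v=[]
    for _ in range(n): bot.dwell(0.03); v.append(bot.read_state()["ft_force"])
    return np.mean(v,0)
def grasp_press(knob,yaw,target=13.5,ztop=133):
    bot.move_gripper(55); bot.move_to([*knob,175],q(yaw)); bot.servo_line([*knob,ztop],speed=60)
    bot.dwell(.3); f0=fz(); bot.move_gripper(20,50); bot.dwell(.2); f1=fz()
    z=ztop; hit=bot.servo_line([*knob,ztop-18],speed=5,until_force=9)
    z=float(bot.read_state()["ee_pos"][2]); print("free",f0,"gripped",f1,"hit",hit,z,fz())
    return f0
def trim(pos,f0,target=13.5):
    "small height steps until the push on the knob is near the target"
    for _ in range(8):
        e=target-(fz()-f0)[2]
        if abs(e)<1: break
        pos[2]-=np.clip(e*0.1,-.3,.3); bot.servo_line(pos,speed=5)
    return pos
E
python3 - <<'E'
from h import *
import pickle
c=pickle.load(open("w1.pkl","rb"));print(measure(c,AX))
k=[495.8,-35.4]
f0=grasp_press(k,np.radians(17))
s=bot.read_state();print(s["ee_pos"],s["grip_width"],s["grip_force"],s["clock"])
np.save("f0.npy",f0)
E
```

```text
{'ptr': (np.float64(-60.21), 58, np.float64(71.7), np.float64(86.6), array([183.4, 202. ])), 'mark': (np.float64(17.59), 220, np.float64(87.0), np.float64(114.4), array([283.7, 259. ]))}
free [-0.21841402  0.07993969 -0.35525527] gripped [-2.45937058  1.17510263  2.81002497] hit True 118.655897176497 [-4.17539585  1.10392241  9.22733243]
[495.69501803 -35.34327129 118.77000335] 24.801298658849465 49.52819466590881 9.6833
```

```bash
cat >> h.py <<'E'
def turn(deg,knob,f0,pos,seg=6):
    k0=np.array(knob)-AX; p0=np.array(pos[:2]); n=max(1,int(np.ceil(deg/seg))); z=pos[2]
    for i in range(1,n+1):
        d=R.from_euler("z",deg*i/n,degrees=True).as_matrix()[:2,:2]@k0-k0
        bot.servo_line([*(p0+d),z],speed=18)
        f=(fz(2)-f0); z-=np.clip((13.5-f[2])*0.08,-.25,.25)
        print(round(deg*i/n,1),f.round(1),round(z,2))
        if f[2]>18: z+=.3
    return [*(p0+d),z]
E
python3 - <<'E'
from h import *
f0=np.load("f0.npy");k=[495.8,-35.4]
pos=trim([*k,float(bot.read_state()["ee_pos"][2])],f0); print(pos,(fz()-f0).round(1))
pos=turn(75.5,k,f0,pos)
s=bot.read_state();print(s["ee_pos"],s["clock"])
bot.servo_line([pos[0],pos[1],135],speed=25); bot.move_gripper(55)
bot.servo_line([pos[0],pos[1],200],speed=120); bot.move_gripper(85)
bot.move_to([560,-50,200],[0,0,1,0]); bot.dwell(.4)
c=wcam();print(measure(c,AX)); cv2.imwrite("pics/w2.png",c["image"])
for b,a in blobs(c["image"],"blue",(0,0,512,384),50): print("blue",b,a,plane(c,b,146))
print(bot.read_state()["clock"])
E
```

```text
[495.8, -35.4, np.float64(117.63604203744103)] [-8.4  2.8 12.5]
5.8 [-7.2  4.9 12.5] 117.56
11.6 [-6.6  4.2 12.2] 117.45
17.4 [-6.7  3.5 12.6] 117.38
23.2 [-6.   2.6 12.8] 117.32
29.0 [-5.6  2.1 13.3] 117.31
34.8 [-5.3  1.4 12.5] 117.23
40.7 [-4.8  1.3 12.7] 117.16
46.5 [-4.9  1.7 12.5] 117.08
52.3 [-3.7  0.7 13.3] 117.07
58.1 [-3.9  1.  13.5] 117.07
63.9 [-3.1  1.2 12.7] 117.0
69.7 [-2.7  2.4 12.4] 116.91
75.5 [-3.2  1.2 13. ] 116.88
[511.1085735  -83.77799799 118.00123168] 17.775
{'ptr': (np.float64(-3.28), 41, np.float64(73.3), np.float64(87.9), array([249. , 239.5])), 'mark': (np.float64(17.58), 221, np.float64(87.6), np.float64(114.4), array([284. , 259.4]))}
blue [206.1, 144.2] 1359 [[508.80779884 -81.44740604 146.        ]]
21.05
```

View pics/w2.png

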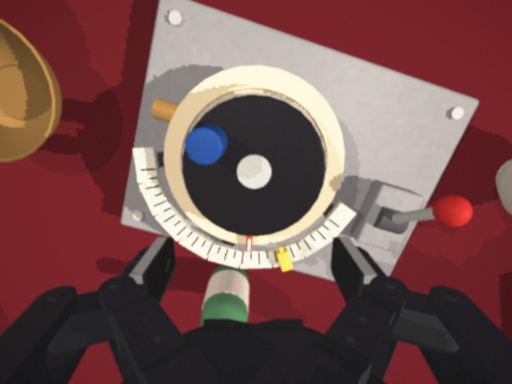

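The pointer is now at (249,240) and the marker at (284,259): about 21° remain, since the wheel slipped a little. I'll check whether the scene camera can track the dial during the turn.

```bash
python3 - <<'E'
from h import *
c=cam("scene")
a=np.degrees(np.arange(6)); 
g=lambda ang,r,z:np.array([*(AX+r*np.array([np.cos(np.radians(ang)),np.sin(np.radians(ang))])),z])
try: print(measure(c,AX))
except Exception as e: print(e)
Rm=rot(c["attitude"])
for p in (g(-3,80,78),g(17.6,100,84)):
    d=(p-c["eye"])@Rm; print(d[:2]/d[2]*c["f"]+[c["cx"],c["cy"]])
cv2.imwrite("pics/s1.png",cv2.resize(c["image"][150:290,170:320],None,fx=4,fy=4,interpolation=cv2.INTER_CUBIC))
print(bot.read_state()["joint_positions"][5], [bot.ik([508.8,-81.4,133],q(np.radians(y))) is not None for y in(17,30,40,60)])
E
```

```text
{'ptr': (np.float64(-1.97), 9, np.float64(68.7), np.float64(87.4), array([220.1, 213.6])), 'mark': (np.float64(18.42), 35, np.float64(90.7), np.float64(118.0), array([223.7, 223.7]))}
[219.01456794 213.98399442]
[223.95053622 222.13799731]
-1.7252214222157287 [True, True, True, False]
```

View pics/s1.png

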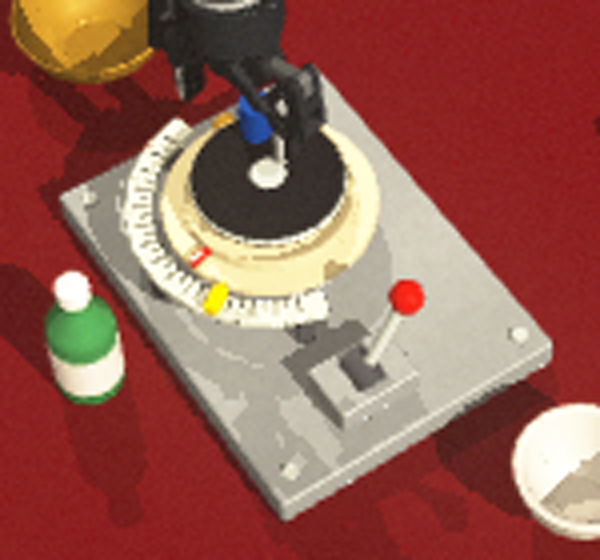

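The scene camera sees the pointer at crop (201,257) and the marker at (216,298), clear of the hand. It gives 20.4° against 20.9° from the wrist, so I'll use it to steer the second turn, pressing slightly harder.

```bash
python3 - <<'E'
from h import *
def rem():
    m=[measure(cam("scene"),AX) for _ in range(2)]; return np.mean([x["mark"][0]-x["ptr"][0] for x in m])+0.4
k=[508.8,-81.4]; T=14.8
f0=grasp_press(k,np.radians(32))
pos=trim([*k,float(bot.read_state()["ee_pos"][2])],f0,T); print((fz()-f0).round(1),"rem",rem())
k0=np.array(k)-AX; a=0; z=pos[2]
for i in range(14):
    r=rem(); 
    if r<0.6: break
    a+=min(r,4.5)
    d=R.from_euler("z",a,degrees=True).as_matrix()[:2,:2]@k0-k0
    bot.servo_line([k[0]+d[0],k[1]+d[1],z],speed=15)
    f=fz(2)-f0; z-=np.clip((T-f[2])*.08,-.25,.25); print(round(r,2),round(a,1),f.round(1),round(z,2))
print("end",rem(),bot.read_state()["clock"])
p=[k[0]+d[0],k[1]+d[1]]
bot.servo_line([*p,135],speed=25); bot.move_gripper(55)
bot.servo_line([*p,200],speed=120); bot.move_gripper(85)
bot.move_to([560,-50,200],[0,0,1,0]); bot.dwell(.4)
c=wcam();print(measure(c,AX),rem()); cv2.imwrite("pics/w3.png",c["image"])
for b,n in blobs(c["image"],"red",(380,120,512,300),80): print("ball",b,n,plane(c,b,122),plane(c,b,135))
print(bot.read_state()["clock"])
E
```

```text
free [ 0.21595398  0.40592713 -0.26736324] gripped [-1.06329323 -0.99012947  2.87535896] hit True 118.45080316031596 [-3.56921602 -0.34210929  9.82391467]
[-5.6 -2.4 13.6] rem 20.200000000000003
20.2 4.5 [-6.4 -1.8 13.7] 117.09
16.3 9.0 [-6.1 -2.7 14. ] 117.02
12.88 13.5 [-5.8 -3.  14.1] 116.96
8.39 18.0 [-6.2 -3.5 14.4] 116.93
4.3 22.3 [-5.2 -3.4 13.5] 116.83
end -0.6500000000000007 32.0167
{'ptr': (np.float64(17.93), 42, np.float64(72.9), np.float64(87.2), array([277.2, 235.9])), 'mark': (np.float64(17.58), 223, np.float64(87.3), np.float64(114.4), array([283.9, 259.4]))} 0.09999999999999931
ball [452.3, 210.4] 1028 [[564.31084383 108.98926473 122.        ]] [[559.35835501  98.64838558 135.        ]]
35.6
```

View pics/w3.png

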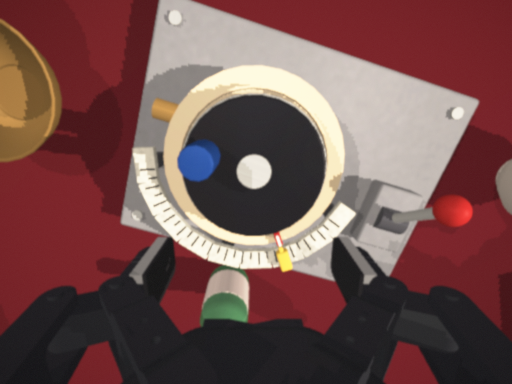

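Pointer tip (278,237) lines up with the yellow clip (284,259), within 0.4°. Now I throw the lever, whose ball is at (564,109), along the stand's +x (yaw -17.3°).

```bash
python3 - <<'E'
from h import *
yaw=np.radians(-17.3); X=np.array([np.cos(yaw),np.sin(yaw)]); B=np.array([564.3,109.0])
bot.move_gripper(0); s=B-48*X
bot.move_to([*s,190],q(yaw)); bot.servo_line([*s,126],speed=100)
e=B+(77-24+10)*X
print(bot.servo_line([*e,126],speed=45,until_force=10),bot.read_state()["ee_pos"],(bot.read_state()["ee_pos"][:2]-B)@X)
b=e-40*X
bot.servo_line([*b,126],speed=80); bot.servo_line([*b,200],speed=120)
bot.move_to([430,60,300],[0,0,1,0]); bot.dwell(.3)
c=cam("scene");m=measure(c,AX);print(m["mark"][0]-m["ptr"][0]+.4,bot.read_state()["clock"])
for bb,n in blobs(c["image"],"red",(230,180,310,260),15): print("ball",bb,n,plane(c,bb,122))
print("expect",B+77*X)
cv2.imwrite("pics/s2.png",cv2.resize(c["image"][150:290,170:320],None,fx=4,fy=4))
E
```

```text
True [614.06872878  93.49931801 125.28461471] 52.126744637903975
0.09999999999999931 42.2917
ball [293.1, 201.4] 1227 [[460.23733881 110.43410775 122.        ]]
ball [249.1, 236.3] 63 [[637.31311735  86.35531193 122.        ]]
expect [637.81658156  86.1021347 ]
```

View pics/s2.png

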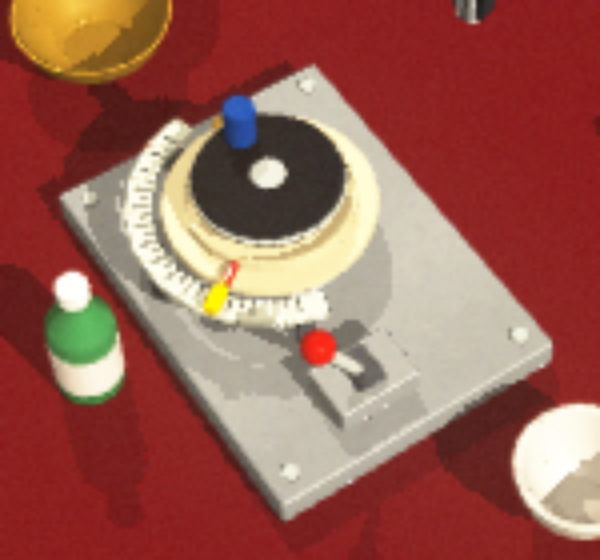

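The lever's ball, at crop (318,348), is within 1 mm of its expected end position. The pointer lines up with the marker, the wheel is up and the robot is clear.

```bash
python3 -c "
from rig import bot
print(bot.finish_job())"
```

```text
the job is handed in; nothing more can be done
None
```

The job is handed in at about 42 s of the 56 s allowed: by the cameras the pointer is within about 0.5 mm of the yellow marker, the wheel is up clear of the dial, and the lock lever is fully over; the judge returned no verdict.

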